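# Turn the engraved panel over at the fence

## Robot

A 6-joint arm with a two-finger parallel gripper is mounted at the origin on the work surface. World frame = base frame: x ahead of the robot, y to its left, z up, the work surface at z = 0. Lengths are in m, angles in rad, forces in N, time in s.
With the tool pointing down it reaches from about 0.3 to 0.825 m from the base axis. Payload 5.4 kg.
Tool frame: the origin (TCP) lies at the very end of the fingers, on their centre line; the grasp point (between the pads) lies 19 mm behind it; z points along the fingers, x is the direction in which the jaws open and shut, and the axes are right-handed (so a half turn about z gives the same grasp; the last joint's range is limited). The gripper opens to 92 mm and grips with 3 to 60 N. Pads are 20 mm wide; open, the fingers measure 128 mm over their backs; the gripper's body (75 mm by 189 mm) begins 69 mm behind the grasp point.
Start: joints at [-0.21, 0.158, 1.597, -0, 1.386, -0.21], TCP at [0.575, -0, 0.215] pointing down, gripper open.
Joint ranges: [-2.91, 2.91], [-0.94, 2.29], [0.18, 2.7], [-1.29, 4.43], [0.17, 2.64], [-3, 3]. Speed limits (rad/s): [2.57, 2.57, 3.14, 3.14, 3.14, 3.14].

## Interface

Orientations are given as a rotation vector (axis times angle).
In Python, from workcell import bot gives the robot as it stands. Calls block until the motion is done:
- bot.goto(position, orientation): joint-space move of the TCP to a pose.
- bot.line_to(position, rot=None, max_speed=0.15): straight line of the TCP; rot=None keeps the orientation; max_speed is the mean speed in m/s.
- bot.set_joints(angles): joint-space move.
- bot.set_gripper(opening, newtons=None): opening from 0.0 (shut) to 1.0 (fully open); newtons is the grip in N (None keeps the last); returns when the fingers have stopped.
- bot.hold(seconds).
- bot.inverse_kinematics(position, orientation): joint angles nearest the present ones, or None.
- bot.read_camera(name): name is "scene" or "side" or "wrist"; returns a dict with "pixels" (400x640x3 uint8, blue, green, red), "fx", "fy", "cx", "cy" (pixels), "k1" (the pictures are not rectified: a ray, as slopes to the right and down, at radius r is drawn at 1 + k1 r^2 times it, then the intrinsics apply), "R" (3x3) and "t" (3): a world point X has camera coordinates R X + t. Camera axes: x right, y down, z forward; pixel columns grow to the right and rows downward; lengths in m; the calibration is good to about 2 mm. A picture is of the moment at which its call begins. There is no depth.
A pose or a line that the arm cannot do raises bot.MotionError and nothing moves.
- bot.job_done(): hands the job in, once; it reports no verdict.
Readings, each from a call of its own:
- bot.current_clock(): time.
- bot.current_joints(): joint angles.
- bot.current_joint_vel(): joint speeds.
- bot.current_effort(): joint torques, N m.
- bot.current_ee_pos(): TCP position.
- bot.current_tool_rot(): TCP orientation.
- bot.current_contact_force(): force on the tool from outside, world axes, zero at the start.
- bot.current_ft_torque(): the same for the moment, N m.
- bot.current_opening(): opening from 0.0 (shut) to 1.0 (fully open).
Only numpy, scipy, OpenCV 4.12 (cv2) and the standard library are available. Lean on these libraries where they do the work, as an engineer would, in place of code of your own. Each camera call takes 0.05 s, during which the arm holds its last target.

## Task

Turn the engraved aluminium panel over so that its second face can be worked: with the fingertips, push it along the board against the sloping front of the fence until it tips up and leans there, then push its raised edge back from behind the fence so that it falls over and lies flat on the board, plain face up. Only push it, gently, and never pick it up; leave the other things where they are and finish clear of everything.

Things in the scene. Friction and masses are not known exactly. Their poses are not given: they have to be found in the camera images.
- panel: Loose flat aluminium panel, 90 mm (its x) by 120 mm (y) by 6 mm thick, about 175 g. Origin: centre of its plain face, the underside at the start; z points from there to the engraved face. At the start it lies engraved face up on the board, its +x edge towards the fence, turned up to 0.25 rad from square to it.
- edge_lead (a point): Middle of the panel's +x edge, at half its thickness: this edge meets the fence and tips up.
- edge_tail (a point): Middle of the panel's -x edge, at half its thickness: the edge to push at.
- board: Fixed plywood board 240 (x) by 220 (y) by 15 mm thick with a smooth grey plastic fence on it. Origin: on the table top under the board, which reaches from x = -130 to +110 mm and y = -110 to +110 mm, upper face at z = 15 mm. The fence runs along y (170 mm long, centred) and faces -x; its front slopes. Behind it, to x = 105 mm, is a flange 5 mm high.
- fence_foot (a point): Middle of the line where the fence's sloping front begins: board x = 40 mm, on the upper face. From here it rises at 45 degrees to 22 mm above the board at x = 62 mm, then at 60 degrees to the top. A panel pushed in +x rides up it; with its other edge near this line it leans on the fence's top at 50 to 60 degrees, some 20 mm of it above the fence.
- fence_top (a point): Middle of the fence's top edge, on its front (-x) side: board x = 79 mm, 52 mm above the board, 67 mm above the table. The top is rounded, 8 mm deep (to x = 87 mm), its back upright.
- resin_bottle: Amber resin bottle standing beside the board at its +y side, 64 mm across, 150 mm high; origin at the centre of its base. Leave alone.
- driver: Screwdriver lying beside the board at its -y side, roughly along the board's x; leave alone.
- jar: Small closed jar, 48 mm across and 50 mm high, standing beside the board at its -y side, beyond the screwdriver; origin at the centre of its base. Leave alone.
Mind the look-alikes: they are no part of the job. Of the things like the panel, leave any that is green, purple or turquoise; of the rest the smaller one is meant.

How it is judged:
By the outcome, as a careful person would: the job done as asked, in the order asked, and still so for the second after the job is handed in, with the robot touching nothing.
It also fails if it takes over 42 s, if anything falls off the work surface, if the arm or the gripper's body presses on something with over 40 N, if the wrist force passes 120 N, or if a joint passes its speed limit or range.

## Working session

There is one attempt and no reset: what is moved stays moved. The work goes in short steps, each a Python script; the robot and the scene stay as the last script left them, time stands still between calls to the robot, and variables do not carry over. Pictures are saved under pics/ and viewed, and the job is handed in when it is done.

```bash
mkdir -p pics; ls; python3 - <<'E'
from workcell import bot
import cv2
for n in ["scene","side","wrist"]:
    c=bot.read_camera(n); cv2.imwrite(f"pics/{n}0.png",c["pixels"])
    print(n,c["fx"],c["fy"],c["cx"],c["cy"],c["k1"],c["R"],c["t"])
print(bot.current_clock(),bot.current_ee_pos(),bot.current_tool_rot())
E
```

```text
pics
scene 416.43680448970014 416.43680448970014 318.0482928581348 202.52238813122975 0.034759912480749985 [[ 0.11487499  0.99333345 -0.00961189]
 [ 0.81578295 -0.09985438 -0.56967296]
 [-0.56683499  0.05759996 -0.82181527]] [-0.12304913 -0.4363032   1.48744312]
side 375.5373577905242 375.5373577905242 320.7471256117284 195.83240849155234 0.03058198903072 [[ 0.72320812 -0.69056791 -0.00927228]
 [-0.43214793 -0.44201947 -0.78604513]
 [ 0.53871901  0.57248122 -0.61809957]] [-0.36747392  0.34834396  0.5476469 ]
wrist 339.69879670916225 339.69879670916225 325.67642837144456 199.6083624843655 -0.02919892810129004 [[ 0.99999638  0.00155233 -0.00219726]
 [ 0.00208707 -0.96299679  0.26950477]
 [-0.00169759 -0.26950838 -0.96299655]] [-0.57449558 -0.03182132  0.39139175]
0.15 [5.74522126e-01 7.63250652e-05 2.13848467e-01] [-3.14128495e+00 -1.50130225e-05  2.24373261e-03]
```

View pics/scene0.png

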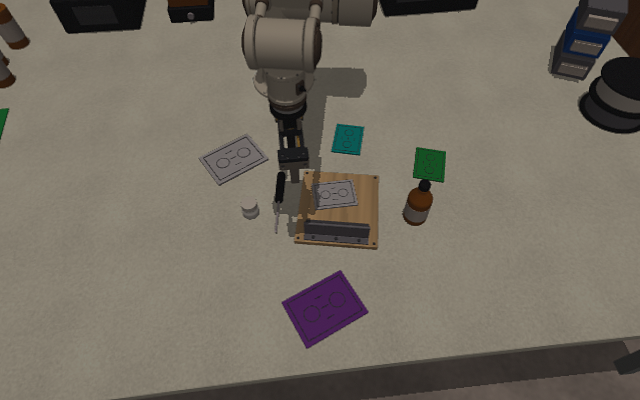

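View pics/side0.png

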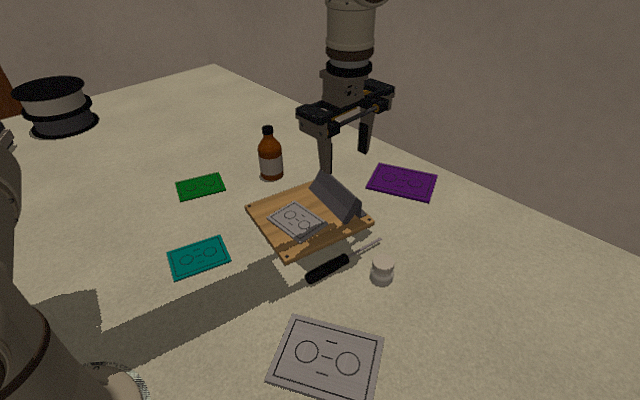

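View pics/wrist0.png

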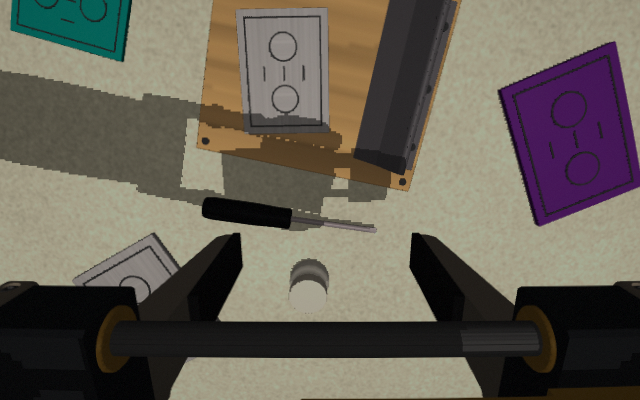

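Candidates for the panel (scene camera pixels):
- Small silver plate on the board (335,195).
- Large silver plate on the table (233,158).
- Turquoise (348,139), green (430,164) and purple (325,308), which are excluded by colour.

I choose the smaller silver one, on the board. Next I move the wrist camera over the board for a close look.

```bash
cat > h.py <<'E'
import numpy as np, cv2
from workcell import bot
def ray(c,uv):
    x=(np.array(uv,float)-[c["cx"],c["cy"]])/[c["fx"],c["fy"]]
    d=x.copy()
    for _ in range(20): d=x/(1+c["k1"]*(d@d))
    R=np.array(c["R"]);t=np.array(c["t"])
    return -R.T@t, R.T@np.array([d[0],d[1],1.])
def onz(c,uv,z):
    o,d=ray(c,uv); return o+d*(z-o[2])/d[2]
def proj(c,X):
    p=np.array(c["R"])@np.array(X)+np.array(c["t"]); s=p[:2]/p[2]
    s=s*(1+c["k1"]*(s@s)); return s*[c["fx"],c["fy"]]+[c["cx"],c["cy"]]
E
python3 - <<'E'
from h import *
c=bot.read_camera("wrist")
for uv in [(235,10),(327,8),(329,131),(248,134)]: print(onz(c,uv,.021))
for uv in [(197,149),(410,191)]: print(onz(c,uv,.015))
t=bot.current_clock()
bot.goto([0.56,0.09,0.27],[-np.pi,0,0]); print(bot.current_clock()-t)
c=bot.read_camera("wrist"); cv2.imwrite("pics/w1.png",c["pixels"])
import pickle; pickle.dump(c,open("w1.pkl","wb"))
E
```

```text
[0.48639649 0.16495726 0.021     ]
[0.57569388 0.16645995 0.021     ]
[0.578094   0.04900636 0.021     ]
[0.49250734 0.04584737 0.021     ]
[0.43438453 0.0293138  0.015     ]
[ 0.66934846 -0.01743011  0.015     ]
0.5083
```

View pics/w1.png

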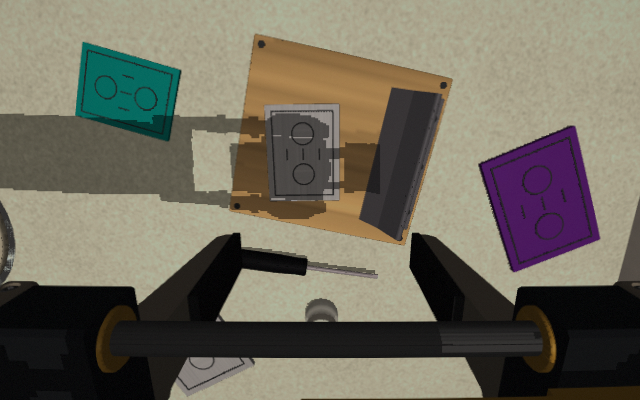

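```bash
python3 - <<'E'
from h import *
import pickle
c=pickle.load(open("w1.pkl","rb")); im=c["pixels"]
cv2.imwrite("pics/w1crop.png",cv2.resize(im[25:255,215:465],None,fx=2.5,fy=2.5,interpolation=cv2.INTER_CUBIC))
bc=[onz(c,u,.015) for u in [(254,34),(452,79),(405,244),(231,210)]]
for i in range(4): print(bc[i][:2], np.linalg.norm(bc[i]-bc[i-1]))
pc=[onz(c,u,.021) for u in [(264,104),(339,104),(340,200),(271,201)]]
for i in range(4): print(pc[i][:2], np.linalg.norm(pc[i]-pc[i-1]))
E
```

```text
[0.47745186 0.24458625] 0.21660471552695262
[0.71074533 0.19620909] 0.2382565678616243
[ 0.6681934  -0.01560317] 0.21604420937442545
[0.43614534 0.03195658] 0.23687176996324244
[0.48676308 0.16640013] 0.1203179276159771
[0.57617871 0.16655066] 0.08941575485042215
[0.57902146 0.0477231 ] 0.11886156096090106
[0.49037569 0.04613645] 0.08865996700545022
```

View pics/w1crop.png

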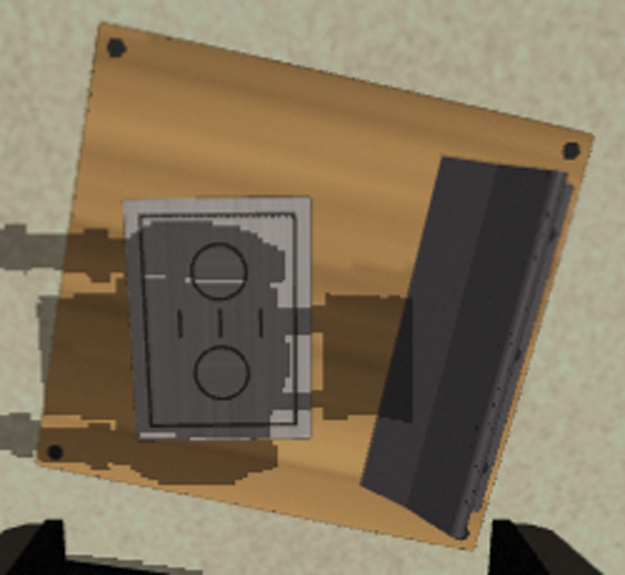

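```bash
cat >> h.py <<'E'
from scipy.spatial.transform import Rotation as Ro
def fit2(P,Q): # Q ~ R P + t
    P=np.array(P);Q=np.array(Q)[:,:2];p=P.mean(0);q=Q.mean(0)
    U,S,V=np.linalg.svd((P-p).T@(Q-q)); R=(V.T@np.diag([1,np.linalg.det(V.T@U.T)])@U.T)
    return q-R@p, np.arctan2(R[1,0],R[0,0]), np.linalg.norm((P@R.T+q-R@p)-Q,axis=1)
import os,json
if os.path.exists("b.json"):
    B0,BY=json.load(open("b.json")); B0=np.array(B0)
    def b2w(x,y,z): # board -> world, mm in -> m
        c,s=np.cos(BY),np.sin(BY); return np.array([B0[0]+(c*x-s*y)/1e3,B0[1]+(s*x+c*y)/1e3,z/1e3])
    def w2b(p):
        c,s=np.cos(BY),np.sin(BY); d=np.array(p[:2])-B0; return 1e3*np.array([c*d[0]+s*d[1],-s*d[0]+c*d[1]])
def rot(yaw,tilt=0): # tool x along yaw-frame y, camera on -x side; tilt about y of frame
    return (Ro.from_euler('z',yaw)*Ro.from_euler('y',tilt)*Ro.from_euler('z',np.pi/2)*Ro.from_euler('x',np.pi)).as_rotvec()
E
python3 - <<'E'
from h import *
import pickle,json
c=pickle.load(open("w1.pkl","rb"))
bc=[onz(c,u,.015) for u in [(254,34),(452,79),(405,244),(231,210)]]
b0,by,e=fit2([[-.13,.11],[.11,.11],[.11,-.11],[-.13,-.11]],bc); print(b0,by,e)
pc=[onz(c,u,.021) for u in [(264,104),(339,104),(340,200),(271,201)]]
p0,py,e=fit2([[-.045,.06],[.045,.06],[.045,-.06],[-.045,-.06]],pc); print(p0,py,e)
json.dump([b0.tolist(),by],open("b.json","w"))
import importlib,h; importlib.reload(h); from h import *
print("panel in board",w2b(p0),py-by)
s=bot.read_camera("scene")
print("bottle",w2b(onz(s,(415,219),0.)),"driver",w2b(onz(s,(278,190),.01)),"jar",w2b(onz(s,(250,213),0.)))
print("fence top pix check",proj(c,b2w(79,0,67)),proj(c,b2w(40,85,15)),proj(c,b2w(40,-85,15)))
d=np.array([np.cos(py),np.sin(py)]); q=p0-d*.063
for p,y in [(list(q)+[.018],py),(b2w(24,0,18),by),(b2w(120,0,80),by),(b2w(20,0,75),by)]:
    print(np.round(p,3),bot.inverse_kinematics(p,rot(y)))
E
```

```text
[0.58293552 0.1123048 ] -0.19956039891005933 [0.00131294 0.00277941 0.00187311 0.00296926]
[0.53308474 0.10670259] 0.020816793637159485 [0.00065247 0.0012554  0.00031062 0.00109246]
panel in board [-47.7508602  -15.37337809] 0.22037719254721883
bottle [  4.59611168 212.66615242] driver [ -57.48235101 -175.99837092] jar [  20.62436092 -244.88235591]
fence top pix check [415.11624035 169.21765596] [391.62154263  85.96307495] [359.39586814 218.23158533]
[0.47  0.105 0.018] [-0.03097578  0.18054079  2.0024642   0.          0.95858766 -1.6225889 ]
[0.606 0.108 0.018] [-2.04072635e-02  4.79552254e-01  1.61308110e+00 -4.44089210e-16
  1.04895930e+00 -1.39164319e+00]
[0.701 0.089 0.08 ] [-4.49412687e-02  6.06953966e-01  1.29253965e+00 -4.44089210e-16
  1.24209904e+00 -1.41617720e+00]
[0.603 0.108 0.075] [-1.92198300e-02  3.91326726e-01  1.60438397e+00 -4.44089210e-16
  1.14588195e+00 -1.39045576e+00]
```

```bash
python3 - <<'E'
from h import *
t=bot.current_clock()
p0=np.array([.53308,.1067]);py=.0208
q=p0-np.array([np.cos(py),np.sin(py)])*.063
bot.goto([q[0],q[1],.10],rot(py)); bot.set_gripper(0.75)
print(bot.current_clock()-t)
bot.line_to([q[0],q[1],.0185],max_speed=.08)
print(bot.current_ee_pos(),bot.current_contact_force(),bot.current_opening())
bot.line_to(b2w(-70,-15,18.5),rot(BY),max_speed=.05)
print(w2b(bot.current_ee_pos()),bot.current_ee_pos()[2],bot.current_contact_force(),bot.current_clock()-t)
for n in ("wrist","side"): cv2.imwrite(f"pics/{n}2.png",bot.read_camera(n)["pixels"])
E
```

```text
1.9167
[0.47067887 0.10538693 0.01905853] [-0.12641757 -0.22696375 -0.50412103] 0.7503926578719429
[-70.00057438 -15.01990145] 0.018570455718462435 [ 0.03742842 -0.04358364 -0.53008164] 4.0667
```

View pics/wrist2.png

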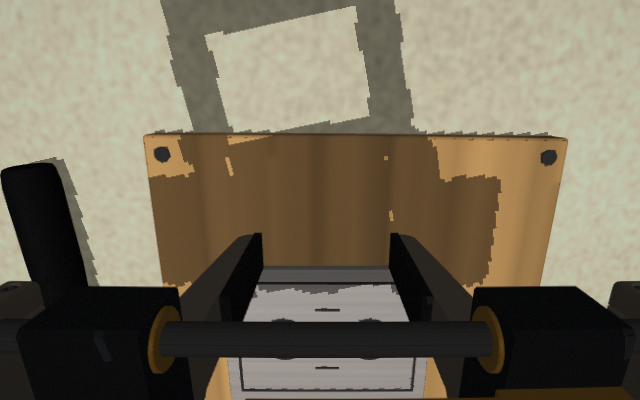

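View pics/side2.png

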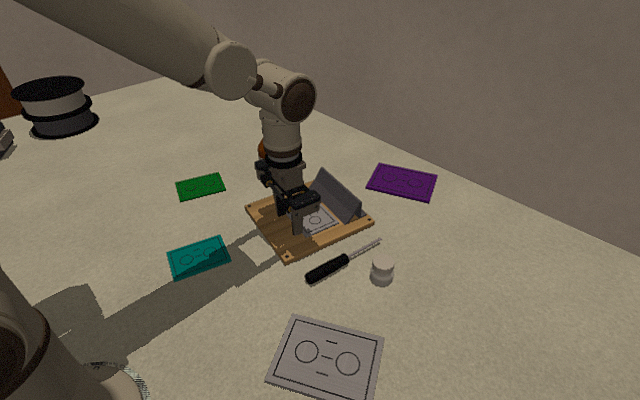

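Panel is square against both fingertips (tail edge at row 267, between columns 262 and 395, in wrist view). I'll push on towards the fence in steps and log the force.

```bash
python3 - <<'E'
from h import *
t=bot.current_clock()
for x in [-40,-20,-5,8,16,20]:
    bot.line_to(b2w(x,-15,18.5),rot(BY),max_speed=.06)
    f=bot.current_contact_force(); print(x,w2b(bot.current_ee_pos()),bot.current_ee_pos()[2],np.round(f,2))
    if np.linalg.norm(f)>15: print("STOP");break
print(bot.current_clock()-t)
for n in ("wrist","side","scene"): cv2.imwrite(f"pics/{n}3.png",bot.read_camera(n)["pixels"])
im=cv2.imread("pics/side3.png")[140:270,220:410]; cv2.imwrite("pics/side3c.png",cv2.resize(im,None,fx=4,fy=4,interpolation=cv2.INTER_CUBIC))
print(bot.current_clock())
E
```

```text
-40 [-39.27413919 -15.02572425] 0.018652897544309557 [ 0.43 -0.21  0.32]
-20 [-19.55609242 -15.02917274] 0.018605166572427622 [-0.27 -1.17 -0.61]
-5 [ -4.27065547 -15.02282574] 0.018698236801600203 [-0.05 -0.37 -0.54]
8 [  8.48341276 -15.0202829 ] 0.01857505052162642 [ 0.35 -0.1  -0.12]
16 [ 16.38347343 -15.03568056] 0.018525510373854383 [ 0.48  0.2  -0.64]
20 [ 20.15599433 -15.0113383 ] 0.018471974012680855 [-0.65 -0.13 -0.81]
2.4333
7.5583
```

View pics/side3c.png

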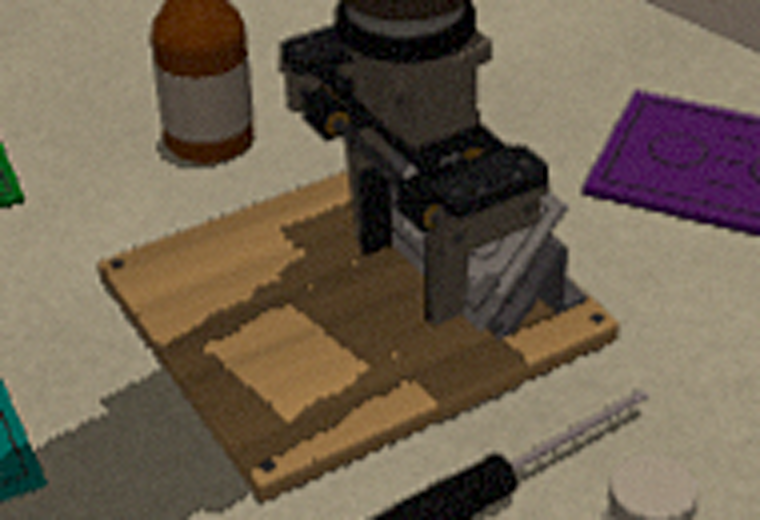

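View pics/wrist3.png

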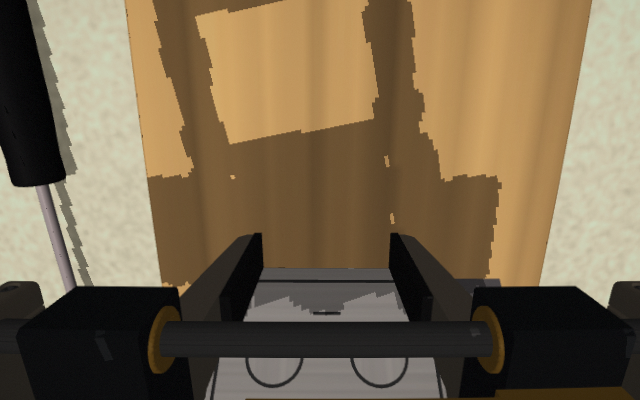

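The panel rode up and leans on the fence (in the side crop its raised edge is at about (555,205) and its tail at about (490,330)). I'll nudge the tail to the foot line, then back off.

```bash
python3 - <<'E'
from h import *
for x in [22,24,25.5]:
    bot.line_to(b2w(x,-15,18.5),rot(BY),max_speed=.03)
    f=bot.current_contact_force(); print(x,w2b(bot.current_ee_pos()),np.round(f,2))
    if np.linalg.norm(f)>6: print("STOP");break
bot.hold(.2)
bot.line_to(b2w(10,-15,18.5),rot(BY),max_speed=.03)
bot.line_to(b2w(-30,-15,18.5),rot(BY),max_speed=.08)
for n in ("wrist","side","scene"): cv2.imwrite(f"pics/{n}4.png",bot.read_camera(n)["pixels"])
im=cv2.imread("pics/side4.png")[140:270,220:410]; cv2.imwrite("pics/side4c.png",cv2.resize(im,None,fx=4,fy=4,interpolation=cv2.INTER_CUBIC))
print(bot.current_clock())
E
```

```text
22 [ 21.97144652 -14.99419932] [-1.69 -0.12 -0.87]
24 [ 24.09698812 -15.02448928] [-1.16  0.44 -0.67]
25.5 [ 24.78977894 -15.00356677] [-4.41  0.72  1.21]
9.975
```

View pics/side4c.png

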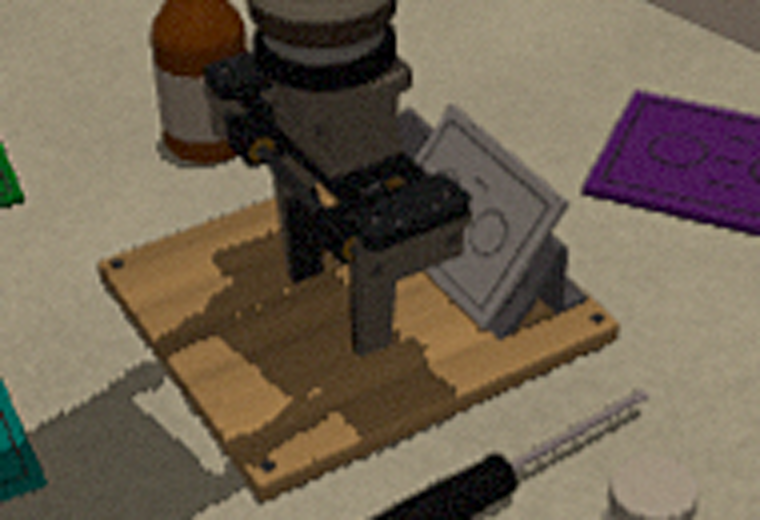

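View pics/wrist4.png

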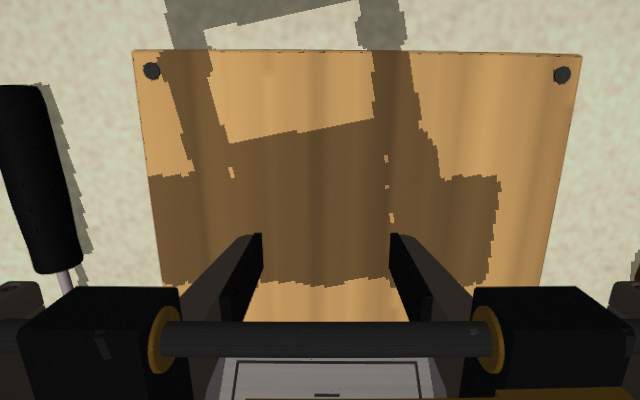

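Leaning stably with the fingers away: raised edge at side crop (450,105)–(567,207), tail corner at (495,333). I'll check its geometry, then go behind the fence.

```bash
python3 - <<'E'
from h import *
c=bot.read_camera("side")
n=np.array([-np.sin(BY),np.cos(BY),0])
for uv in [(361.75,191.75),(343.75,223.25)]:
    o,d=ray(c,uv); P0=b2w(0,-75,0); k=n@(P0-o)/(n@d); p=o+k*d; print("corner",w2b(p),p[2]*1e3)
t=bot.current_clock()
bot.line_to(b2w(-30,-15,190),rot(BY),max_speed=.25)
bot.line_to(b2w(130,-15,190),rot(BY),max_speed=.25)
bot.line_to(b2w(130,-15,74),rot(BY),max_speed=.15)
print(w2b(bot.current_ee_pos()),bot.current_ee_pos(),bot.current_contact_force(),bot.current_clock()-t)
c=bot.read_camera("side");im=c["pixels"][100:270,220:450]; cv2.imwrite("pics/side5c.png",cv2.resize(im,None,fx=3.4,fy=3.4,interpolation=cv2.INTER_CUBIC))
E
```

```text
corner [ 92.81403056 -75.        ] 81.31446765973693
corner [ 44.93440555 -75.        ] 7.183636668372961
[130.86338021 -14.79471956] [0.70826888 0.07186155 0.07552524] [-0.52836374  0.08536407  0.31808455] 2.549999999999999
```

View pics/side5c.png

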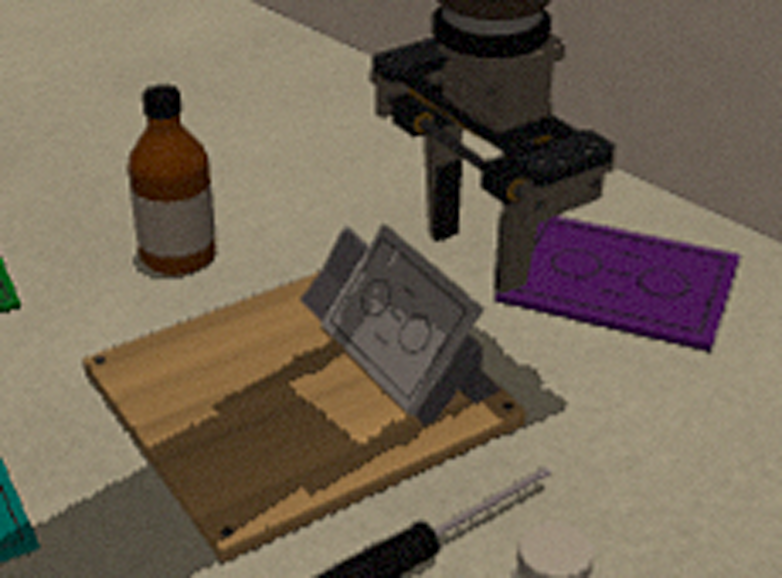

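Corner check: x of 45 and 93 and a lean of about 57° match the description. The heights read about 8 mm low, because the edge's y is assumed. The fingertips are behind the raised edge, so I push back gently.

```bash
python3 - <<'E'
from h import *
t=bot.current_clock()
for i,(x,v) in enumerate([(105,.08),(90,.05),(75,.05),(62,.04),(54,.03)]):
    bot.line_to(b2w(x,-15,74),rot(BY),max_speed=v)
    f=bot.current_contact_force(); print(x,w2b(bot.current_ee_pos()),np.round(bot.current_ee_pos()[2],4),np.round(f,2))
    if np.linalg.norm(f)>8: print("STOP");break
print(bot.current_clock())
for n in ("side","wrist"):
    im=bot.read_camera(n)["pixels"]; cv2.imwrite(f"pics/{n}6.png",im)
im=cv2.imread("pics/side6.png")[100:270,220:450]; cv2.imwrite("pics/side6c.png",cv2.resize(im,None,fx=3.4,fy=3.4,interpolation=cv2.INTER_CUBIC))
E
```

```text
105 [105.55684617 -14.90620742] 0.0749 [ 0.16 -0.07 -0.17]
90 [ 89.79810457 -14.99306161] 0.0739 [ 0.85 -1.01  0.13]
75 [ 74.60343472 -14.96075904] 0.0739 [ 0.8  -0.79  0.21]
62 [ 61.79302209 -14.98881008] 0.074 [ 0.65 -0.31 -0.35]
54 [ 53.82173326 -14.96011549] 0.074 [-0.69 -0.02 -1.32]
14.875
```

View pics/side6c.png

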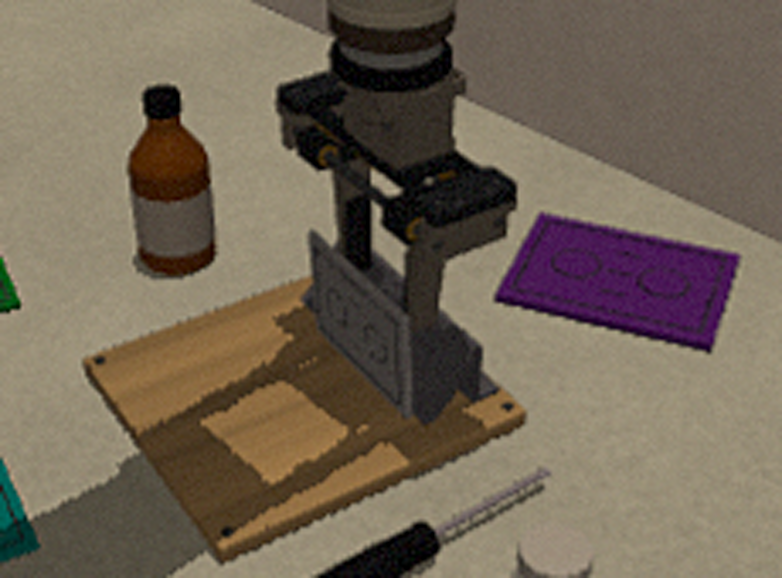

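Panel is nearly upright, with its tail still at the foot. I'll continue slowly past the balance point.

```bash
python3 - <<'E'
from h import *
for x,v in [(48,.03),(43,.02),(38,.02),(34,.02)]:
    bot.line_to(b2w(x,-15,74),rot(BY),max_speed=v)
    f=bot.current_contact_force(); print(x,w2b(bot.current_ee_pos()),np.round(f,2))
    if np.linalg.norm(f)>8: print("STOP");break
bot.hold(.5)
print(bot.current_clock())
for n in ("side","wrist"):
    im=bot.read_camera(n)["pixels"]; cv2.imwrite(f"pics/{n}7.png",im)
im=cv2.imread("pics/side7.png")[100:270,220:450]; cv2.imwrite("pics/side7c.png",cv2.resize(im,None,fx=3.4,fy=3.4,interpolation=cv2.INTER_CUBIC))
E
```

```text
48 [ 47.76206067 -14.94833962] [-0.01  0.37 -0.62]
43 [ 42.86502212 -14.98848019] [-0.04  0.29  0.51]
38 [ 37.88181259 -14.97909984] [0.13 0.19 0.82]
34 [ 33.85705451 -14.99450707] [-0.53 -0.62  0.11]
16.975
```

View pics/side7c.png

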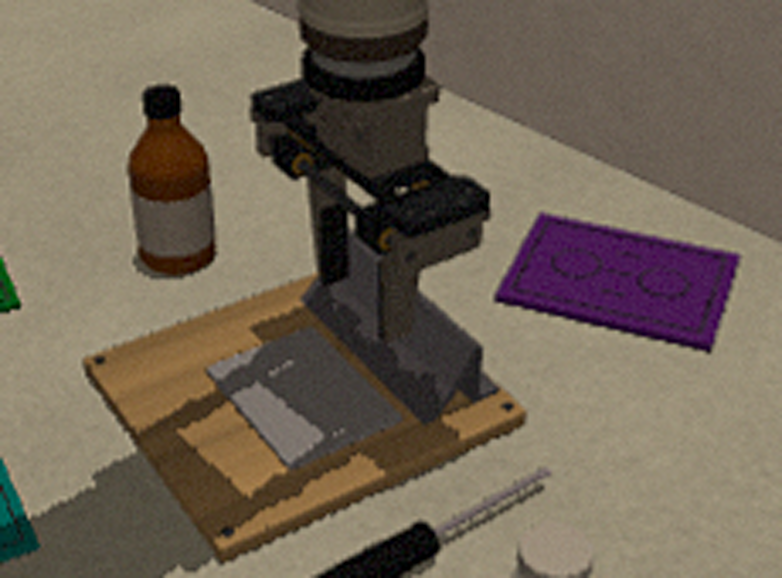

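The panel fell flat, plain face up: no engraving shows at crop (300,395). I'll lift away and check from above.

```bash
python3 - <<'E'
from h import *
import pickle
bot.line_to(b2w(34,-15,200),rot(BY),max_speed=.2)
bot.goto([0.56,0.09,0.27],[-np.pi,0,0])
c=bot.read_camera("wrist"); pickle.dump(c,open("w8.pkl","wb"))
cv2.imwrite("pics/w8c.png",cv2.resize(c["pixels"][20:270,200:470],None,fx=2.4,fy=2.4,interpolation=cv2.INTER_CUBIC))
cv2.imwrite("pics/side8.png",bot.read_camera("side")["pixels"])
print(bot.current_clock(),bot.current_contact_force())
E
```

```text
19.1917 [-0.29609884  0.33572402 -0.33374204]
```

View pics/w8c.png

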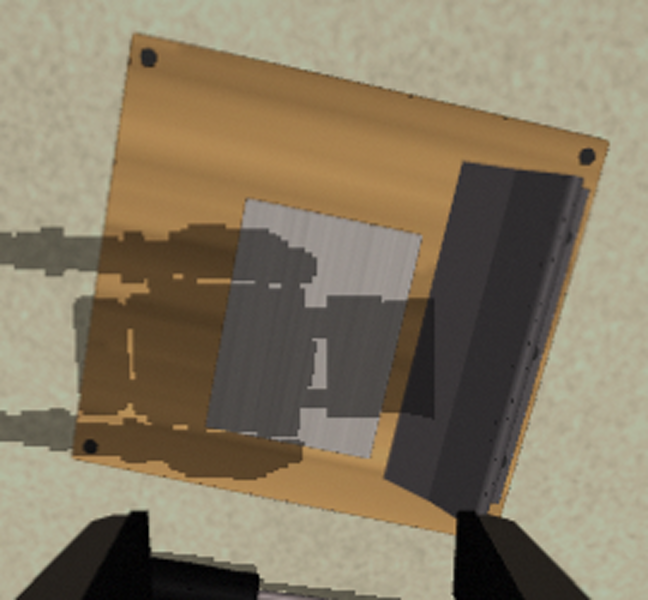

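View pics/side8.png

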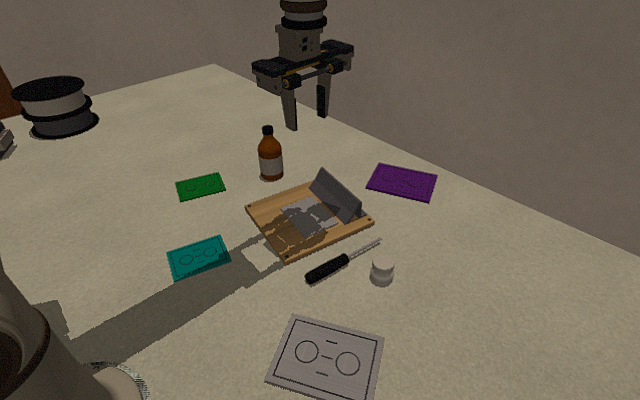

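The panel lies plain face up with corners at (247,198), (422,235), (371,458) and (207,428) in the crop. It is clear of the fence foot, and the other things are where they were. One last flatness check by size, then I hand in.

```bash
python3 - <<'E'
from h import *
import pickle
c=pickle.load(open("w8.pkl","rb"))
pc=[onz(c,(u/2.4+200,v/2.4+20),.021) for u,v in [(247,198),(422,235),(371,458),(207,428)]]
for i in range(4): print(w2b(pc[i]),np.linalg.norm(pc[i]-pc[i-1]))
bot.job_done(); print(bot.current_clock())
E
```

```text
[-60.60441392  44.67542337] 0.12034194576645849
[28.43342019 44.72231933] 0.0890378464611165
[ 29.45741973 -74.41102735] 0.11913774743910116
[-59.83770846 -75.66408   ] 0.08930391962146851
the job is handed in; nothing more can be done
the job is handed in; nothing more can be done
```

The panel is turned over: it lies flat on the board, plain face up, and I handed the job in at about 19 s of the 42 s.

I pushed it square against the fence with the open fingertips until it tipped up and leaned there on its own with the fingers away, at about 57°. I then pushed its raised edge back from behind the fence until it fell over. The contact force readings I took during the pushes stayed under 5 N.

- **Final position:** measured on a plane at 21 mm height (panel thickness above the board), the panel is 89 × 120 mm, so it lies flat. It spans board x from about -60 to +29 mm, about 11 mm clear of the fence foot, and it is square to the fence.
- **Other things:** the bottle, driver, jar and look-alikes appear unmoved in the side view. The gripper finished at z = 0.27 m, touching nothing.
- **One disagreement:** while the panel was leaning, a single-view check of its corners read about 8 mm low in height. I had assumed the edge's y position for that check, and the pictures and the lean angle were otherwise consistent.

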